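# Tuck the crate's hatch flap under its lip

### The arm

A 6-joint arm with a two-finger parallel gripper is mounted at the origin on the work surface. World frame = base frame: x ahead of the robot, y to its left, z up, the work surface at z = 0. Lengths are in mm, angles in degrees, forces in N, time in s.
With the tool pointing down it reaches from about 225 to 875 mm from the base axis. Payload 3.4 kg.
Tool frame: the origin (TCP) lies midway between the tips of the shut fingers; the grasp point (between the pads) lies 19 mm behind it; z points along the fingers, y is the direction in which the jaws open and shut (so a half turn about z gives the same grasp; the last joint's range is limited). The gripper opens to 85 mm and grips with 20 to 120 N. Pads are 22 mm wide; open, the fingers measure 114 mm over their backs; the gripper's body (76 mm by 85 mm) begins 54 mm behind the grasp point. The pads swing forward as they close: fully open they stand 13 mm farther back than shut.
Start: joints at [69.901, 15.808, 86.224, -0, 77.962, -6.933], TCP at [130.99, 559.915, 231.328] pointing down, gripper open.
Joint ranges: [-165.64, 165.64], [-43.16, 119.46], [12.63, 154.43], [-67.54, 247.53], [6.08, 155.33], [-154.97, 154.97]. Speed limits (degrees/s): [147.25, 147.25, 180, 180, 180, 180].

### API

Orientations are given as a 3x3 rotation matrix whose columns are the frame's x, y, z axes.
In Python, from plant import manip, solve_ik, get_image, current_t, current_joint_positions, current_joint_vel, current_effort, current_eef_pos, current_eef_rot, current_ft_force, current_moment, current_grip_width gives the robot as it stands. Calls block until the motion is done:
- manip.reach(position, orientation): joint-space move of the TCP to a pose.
- manip.servo_line(position, rot=None, v=150, max_force=None): straight line of the TCP; rot=None keeps the orientation; v is the mean speed in mm/s. With max_force (N) it stops when the force on the tool has changed by that much, and returns True; else False.
- manip.move_j(angles): joint-space move.
- manip.ungrasp() and manip.grasp(grasp_force=None): open the fingers fully, or close them until they stop; grasp_force is the grip in N (None keeps the last).
- manip.dwell(seconds).
- solve_ik(position, orientation): joint angles nearest the present ones, or None.
- get_image(name): name is "scene" or "top"; returns a dict with "color" (384x512x3 uint8, red, green, blue), "fx", "fy", "cx", "cy" (pixels), "rvec" (rotation vector, rad) and "tvec" (3), from world to camera coordinates, as OpenCV has them. Camera axes: x right, y down, z forward; pixel columns grow to the right and rows downward; lengths in mm; the calibration is good to about 2 mm. A picture is of the moment at which its call begins. There is no depth.
A pose or a line that the arm cannot do raises manip.IKError and nothing moves.
- manip.finish_job(): hands the job in, once; it reports no verdict.
Readings, each from a call of its own:
- current_t(): time.
- current_joint_positions(): joint angles.
- current_joint_vel(): joint speeds.
- current_effort(): joint torques, N m.
- current_eef_pos(): TCP position.
- current_eef_rot(): TCP orientation.
- current_ft_force(): force on the tool from outside, world axes, zero at the start.
- current_moment(): the same for the moment, N m.
- current_grip_width(): finger opening in mm.
Only numpy, scipy, OpenCV 4.12 (cv2) and the standard library are available. Lean on these libraries where they do the work, as an engineer would, in place of code of your own. Each camera call takes 0.05 s, during which the arm holds its last target.

### The job

The blue hatch flap in the lid of the top white crate stands open. With the fingertips fold it down flat over the hatch, then, still pressing it down, push it towards the orange lip as far as it will go so that its free edge is tucked beneath the lip, and draw the hand clear so that the lip alone keeps it shut. Only press and push: do not pinch the flap, and leave the jar, measuring cup, canister and mug standing where they are.

Things in the scene. Friction and masses are not known exactly. Their poses are not given: they have to be found in the camera images.
- tier: Fixed tier of three stacked white crates, 258 x 388 mm (x, y) and 171 mm high with its flat lid; it does not move. Origin at the centre of its underside on the shelf, z up; its x axis points from the flap's hinge to the lip. In the lid is a hatch opening, 81 x 100 mm, from x = -45 to +36 mm, y = -50 to +50 mm in this frame. The lid top is at 171 mm.
- lip (a point): Middle of the hinge-facing lower edge of the fixed orange retaining lip: a bar 140 mm long (along y), 24 mm deep (from this edge to +x) and 4 mm thick whose underside, at this point's height, is 10 mm above the lid top; it stands on a riser at its far side (from x = 18 mm in this frame). At x = 44, y = 0, z = 181 mm of the tier. Axes as the tier's. The gap beneath is open on the hinge side only.
- flap_hinge (a point): Middle of the flap's hinge pin (steel, 8 mm thick, along y), 4 mm above the lid top. Axes as the tier's. At x = -64 mm of the tier when slid fully back. The pin rides in slots in two grey ears (36 mm long, 12 mm high, at y = +-69 mm), so the whole flap can slide 22 mm towards the lip.
- flap (a joint): Angle of the blue hatch flap, rad: 0 = flat on the lid with its free edge towards the lip, 1.57 = upright, 2.0 = stop, leaning back away from the lip. A stiff, light hinge (friction 0.02 N m) with a weak spring (0.04 N m/rad, at rest at 1.7 rad): the flap stays open where it is left, but if it is let go flat and untucked it springs up again. Pushing it down takes 1 to 2 N.
- flap_slide (a joint): Slide of the flap and its hinge pin towards the lip, m: 0 = fully back, 0.022 = fully home against the stop. Friction about 3 N. With the flap flat, its free edge is 8 mm short of the lip's edge at 0, and 14 mm beneath the lip at 0.022. If the flap is slid forward before it is flat, its edge lands on top of the lip and must be drawn back.
- flap_edge (a point): Middle of the flap's free edge, half-way through its thickness, 100 mm from the hinge pin's axis. The flap is a stiff plastic plate 120 mm wide (along y) and 4 mm thick. Axes turn with the flap: x from hinge to free edge, y along the hinge, z out of the outer face, which is up when shut (the side away from the lip when upright). Flat, its outer face is 6 mm above the lid top.
- flap_step (a point): Middle of the thumb step on the outer face of the flap: a dark blue ridge 90 mm long (along y) with a wall 8 mm high facing the hinge, 60 mm from the hinge axis, and a ramp down to the face on the lip side, ending 81 mm from the hinge axis. A fingertip pressing on the face between hinge and step can push against this wall towards the lip. The point is on the wall, 4 mm above the face. Axes as flap_edge.
- flap_outer: Outer skin of the flap (the face with the step), origin on the hinge axis, axes as flap_edge. Press and push here.
- flap_inner: Inner skin of the flap (pale blue, the face that is down when shut), origin on the hinge axis, axes as flap_edge. Touching both skins at once counts as pinching.
- jar: Bystander: small square glass jar, 50 x 50 mm, 60 mm high, with a round steel cap; loose, on the crate lid beside the flap, left or right. Origin at the centre of its underside.
- measuring_cup: Bystander: stainless steel measuring cup, 68 mm across, 45 mm high, with a flat handle reaching 101 mm from its centre along its +x; loose, on the crate lid on the other side of the flap. Origin at the centre of its underside.
- canister: Bystander: round grey canister, 84 mm across, 116 mm high, with a red twist cap; loose, on the shelf beside the crates. Origin at the centre of its underside.
- mug: Bystander: beige ceramic mug, 80 mm across, 90 mm high, handle towards its +y; loose, on the shelf on the other side of the crates. Origin at the centre of its underside.

How it is judged:
By the outcome, as a careful person would: the job done as asked, in the order asked, and still so for the second after the job is handed in, with the robot touching nothing.
It also fails if it takes over 45 s, if anything falls off the work surface, if the arm or the gripper's body presses on something with over 40 N, if the wrist force passes 120 N, or if a joint passes its speed limit or range.

## Working session

There is one attempt and no reset: what is moved stays moved. The work goes in short steps, each a Python script; the robot and the scene stay as the last script left them, time stands still between calls to the robot, and variables do not carry over. Pictures are saved under pics/ and viewed, and the job is handed in when it is done.

```bash
mkdir -p pics; ls
python3 - <<'E'
from plant import *
import cv2,pickle
for n in("scene","top"):
    d=get_image(n); pickle.dump(d,open(n+".pkl","wb"))
    cv2.imwrite(f"pics/{n}0.png",cv2.resize(d["color"][:,:,::-1],(800,600),interpolation=cv2.INTER_CUBIC))
    print(n,d["fx"],d["cx"],d["cy"],d["rvec"],d["tvec"])
print(current_t(),current_grip_width())
E
```

```text
pics
scene 490.5239326142266 259.7273120190341 186.00869139190553 [ 2.04328453  1.29236812 -0.56966389] [-279.3326318  -252.81675145 1783.5067833 ]
top 382.7228884377312 255.11443264772274 192.9175058600765 [ 2.21440434 -2.19954644  0.10778139] [  18.35591917  569.27701303 1055.01540305]
0.1 85.31081890538644
```

View pics/scene0.png

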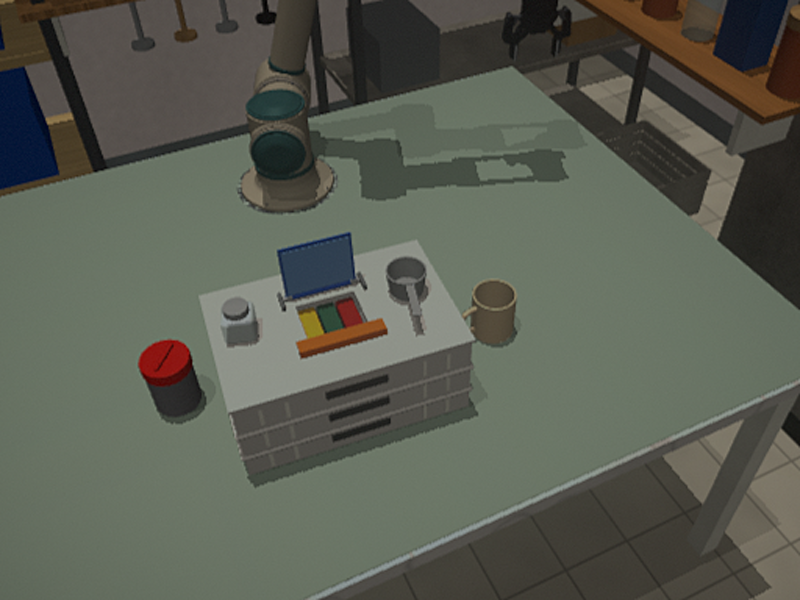

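View pics/top0.png

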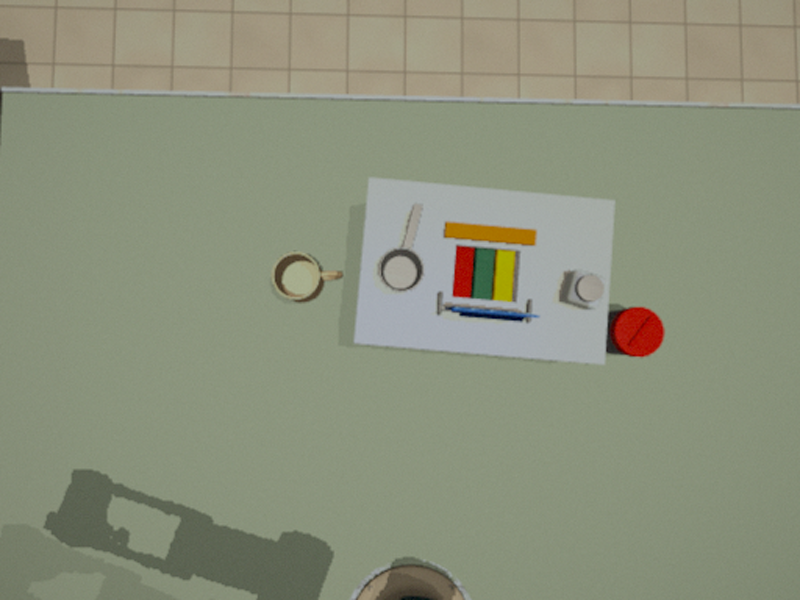

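The scene view shows the flap near upright at about (318,265), the orange lip at (342,338), the jar on the lid at left and the cup at right. In the top view the lid corners are near (369,178), (614,200), (605,364) and (355,344). I'll enlarge the crop for accuracy.

Run:
```python
import cv2,pickle
d=pickle.load(open("top.pkl","rb"))["color"][:,:,::-1]
cv2.imwrite("pics/top_c.png",cv2.resize(d[105:245,215:405],None,fx=4.2,fy=4.2,interpolation=cv2.INTER_CUBIC))
d=pickle.load(open("scene.pkl","rb"))["color"][:,:,::-1]
cv2.imwrite("pics/scene_c.png",cv2.resize(d[140:280,120:310],None,fx=4.2,fy=4.2,interpolation=cv2.INTER_CUBIC))
```

```text
(no output)
```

View pics/top_c.png

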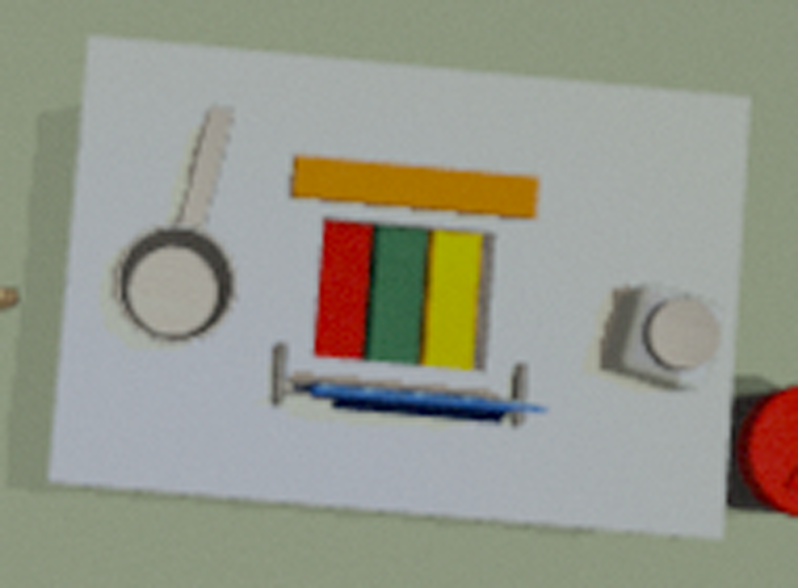

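View pics/scene_c.png

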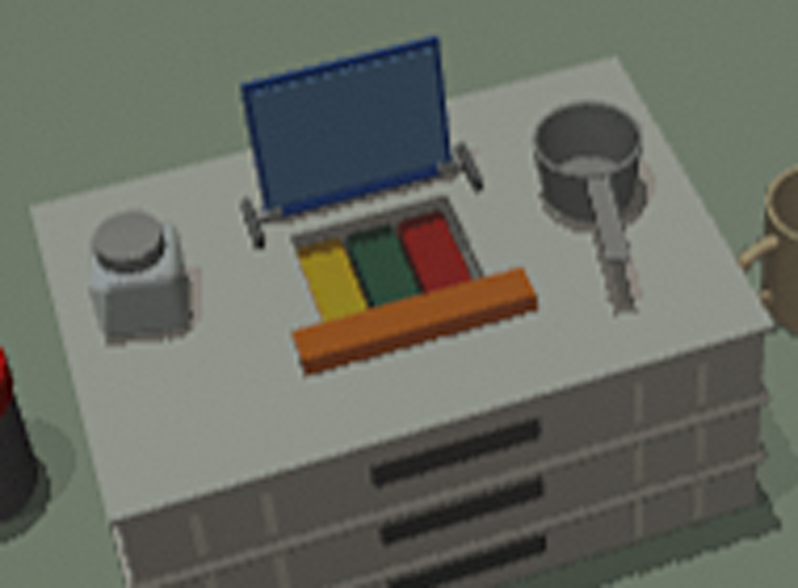

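In the top crop the lid corners are at (88,37), (750,97), (723,538) and (50,483). In the scene crop they are at (33,207), (617,58), (770,328) and (112,520), with the flap's free corners at (243,85) and (438,38). I'll fit the tier pose and flap angle to these.

```bash
cat > fit.py <<'E'
import cv2,pickle,numpy as np
from scipy.optimize import least_squares
C={n:pickle.load(open(n+".pkl","rb")) for n in("top","scene")}
def proj(n,P):
    d=C[n];K=np.array([[d["fx"],0,d["cx"]],[0,d["fy"],d["cy"]],[0,0,1]])
    return cv2.projectPoints(np.array(P,float),np.array(d["rvec"],float),np.array(d["tvec"],float),K,None)[0][:,0]
def crop(n,p):
    o={"top":(215,105),"scene":(120,140)}[n]
    return (np.array(p)+.5)/4.2+np.array(o)-.5
def w(p,P):
    c,s=np.cos(p[2]),np.sin(p[2]);P=np.array(P,float)
    return np.c_[p[0]+c*P[:,0]-s*P[:,1],p[1]+s*P[:,0]+c*P[:,1],P[:,2]]
L=[(129,194,171),(129,-194,171),(-129,-194,171),(-129,194,171)]
top=crop("top",[(88,37),(750,97),(723,538),(50,483)])
sc=crop("scene",[(770,328),(112,520),(33,207),(617,58)])
lipT=[(68,70,185),(68,-70,185),(44,-70,185),(44,70,185)]
ltop=crop("top",[(294,156),(538,177),(535,218),(292,196)])
def res(p):
    W=w(p,L)
    return np.r_[(proj("top",W)-top).ravel(),(proj("scene",W)-sc).ravel(),(proj("top",w(p,lipT))-ltop).ravel()]
r=least_squares(res,[550,-80,0])
if __name__=="__main__":
    print(r.x,np.degrees(r.x[2]));print(res(r.x).reshape(-1,2).round(2))
    fs=crop("scene",[(243,85),(438,38),(265,214),(450,180)])
    def rf(q):
        a,s=q
        f=lambda l,y:(-64+s+l*np.cos(a),y,175+l*np.sin(a))
        return (proj("scene",w(r.x,[f(100,-60),f(100,60)]))-fs[:2]).ravel()
    q=least_squares(rf,[1.6,0],x_scale=[.1,5]);print(q.x,q.fun)
    z=np.array
    print("ears",proj("scene",w(r.x,[(-64,-69,175),(-64,69,175)])), fs[2:])
    def obj(n,px,z):
        t=crop(n,[px])[0];s=least_squares(lambda a:(proj(n,[(a[0],a[1],z)])-t).ravel(),[550,-80]).x
        c,sn=np.cos(r.x[2]),np.sin(r.x[2]);e=s-r.x[:2];return s,(c*e[0]+sn*e[1],-sn*e[0]+c*e[1])
    print("cup",obj("top",(175,286),216));print("jar",obj("top",(682,331),231)); print("handle end",obj("top",(223,106),210))
    print("canister",obj("top",(815,455),116))
E
python3 fit.py
```

```text
[ 6.10235849e+02 -1.05833476e+02 -7.91424916e-02] -4.5345307489491065
[[-0.48 -0.73]
 [-0.59 -0.31]
 [-0.73 -0.19]
 [-0.97 -0.71]
 [-0.1  -1.48]
 [-1.99 -0.4 ]
 [-1.89 -0.83]
 [-1.39 -1.14]
 [-0.11 -0.77]
 [-0.26 -0.47]
 [-0.24 -0.36]
 [-0.43 -0.38]]
[ 1.5707983  -0.89749627] [-1.30266496  0.661071   -0.52308922  0.08452691]
ears [[178.23173118 190.95357078]
 [229.47153508 177.39932804]] [[182.71428571 190.57142857]
 [226.76190476 182.47619048]]
cup (array([603.13630791,  26.82576473]), (np.float64(-17.565345156744748), np.float64(131.68271045339532)))
jar (array([ 579.61774245, -247.11744603]), (np.float64(-19.35237184799645), np.float64(-143.2623971132255)))
handle end (array([7.04177565e+02, 5.67945186e-01]), (np.float64(85.2355797257414), np.float64(113.49539291848737)))
canister (array([ 514.47573756, -369.75848992]), (np.float64(-74.59448509410305), np.float64(-270.6696785913496)))
```

```bash
cat > h.py <<'E'
import numpy as np
from plant import *
p=np.array([610.2,-105.8,-0.07914])
c,s=np.cos(p[2]),np.sin(p[2])
def W(x,y,z): return np.array([p[0]+c*x-s*y,p[1]+s*x+c*y,z])
def T(v): e=np.array(v)[:2]-p[:2]; return np.round([c*e[0]+s*e[1],-s*e[0]+c*e[1],v[2]],2)
X=np.array([c,s,0]);Y=np.array([-s,c,0]);Z=np.array([0,0,-1.])
R1=np.c_[np.cross(Y,Z),Y,Z];R2=np.c_[np.cross(-Y,Z),-Y,Z]
def st(m=""): 
    f=np.array(current_ft_force()); print(m,round(current_t(),2),T(current_eef_pos()),"F tier",np.round([f@X,f@Y,f[2]],2))
E
python3 - <<'E'
from h import *
print(np.round(current_eef_rot(),2))
for R in(R1,R2): print(solve_ik(W(-150,0,260),R))
E
```

```text
[[-0.97  0.23 -0.  ]
 [ 0.23  0.97 -0.  ]
 [ 0.   -0.   -1.  ]]
[-2.00145127e+01  5.73172932e+00  9.51559258e+01 -2.54444375e-14
  7.91123449e+01 -1.05480125e+02]
[-2.00145127e+01  5.73172932e+00  9.51559258e+01 -2.54444375e-14
  7.91123449e+01  7.45198753e+01]
```

Run:
```python
from h import *
import cv2
manip.grasp(20)
P=np.array(current_eef_pos())
manip.servo_line(P+[0,0,110])
manip.reach(W(-160,0,340),R2)
manip.servo_line(W(-160,0,222)); st("ready")
d=get_image("scene")
cv2.imwrite("pics/s1.png",cv2.resize(d["color"][100:300,100:340,::-1],None,fx=3,fy=3,interpolation=cv2.INTER_CUBIC))
```

```text
ready 5.26 [-1.5928e+02 -9.0000e-02  2.2278e+02] F tier [ 0.39 -0.59  0.19]
```

View pics/s1.png

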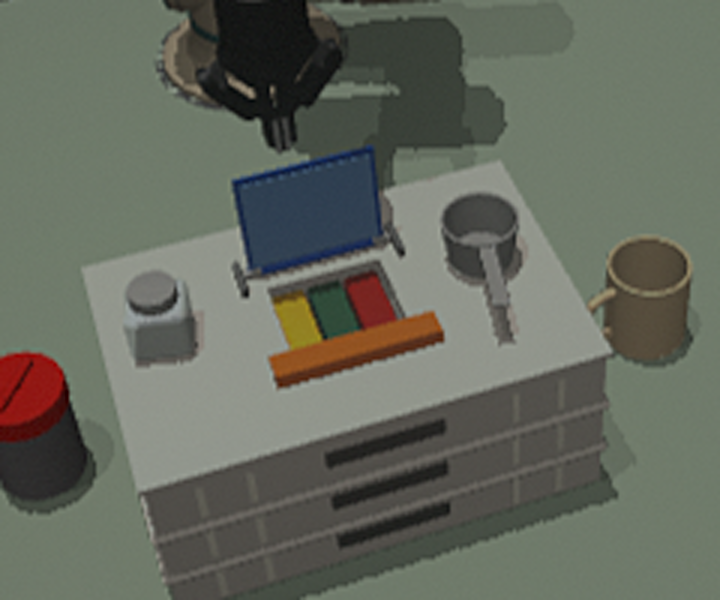

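The shut fingertips, at (282,145), are behind the upright flap and clear of it. Next I'll fold it along an arc about the hinge.

Run:
```python
from h import *
import cv2
def tcp(a,l=45):
    return W(-64+l*np.cos(a)-2*np.sin(a)-11,0,175+l*np.sin(a)+2*np.cos(a))
manip.servo_line(tcp(1.57)-X*15,v=100); st("pre")
for a in np.arange(1.5,0.14,-0.15):
    hit=manip.servo_line(tcp(a),v=60,max_force=15); st(f"a={a:.2f} hit={hit}")
    if hit: break
d=get_image("scene")
cv2.imwrite("pics/s2.png",cv2.resize(d["color"][100:300,100:340,::-1],None,fx=3,fy=3,interpolation=cv2.INTER_CUBIC))
```

```text
pre 6.14 [-9.2510e+01  1.3000e-01  2.1982e+02] F tier [ 0.22 -0.05  0.38]
a=1.50 hit=False 6.59 [-7.3500e+01 -2.0000e-02  2.1994e+02] F tier [-0.75  0.09 -0.03]
a=1.35 hit=False 6.86 [-6.680e+01 -3.000e-02  2.192e+02] F tier [ 0.24 -0.33 -0.85]
a=1.20 hit=False 7.12 [-6.0230e+01 -2.0000e-02  2.1746e+02] F tier [0.02 0.44 0.34]
a=1.05 hit=False 7.39 [-5.4070e+01 -3.0000e-02  2.1474e+02] F tier [ 0.16 -0.89  0.14]
a=0.90 hit=False 7.66 [-4.8370e+01 -2.0000e-02  2.1115e+02] F tier [ 0.01 -0.64 -0.33]
a=0.75 hit=False 7.92 [-43.27   0.   206.78] F tier [-0.09 -0.47 -0.19]
a=0.60 hit=False 8.19 [-3.8840e+01  3.0000e-02  2.0165e+02] F tier [0.18 0.06 0.87]
a=0.45 hit=False 8.46 [-35.21   0.   195.95] F tier [-0.11  0.19  0.13]
a=0.30 hit=False 8.72 [-32.48  -0.   189.8 ] F tier [0.08 0.42 0.7 ]
a=0.15 hit=False 8.99 [-3.0700e+01  1.0000e-02  1.8329e+02] F tier [-0.01  0.13  0.68]
```

View pics/s2.png

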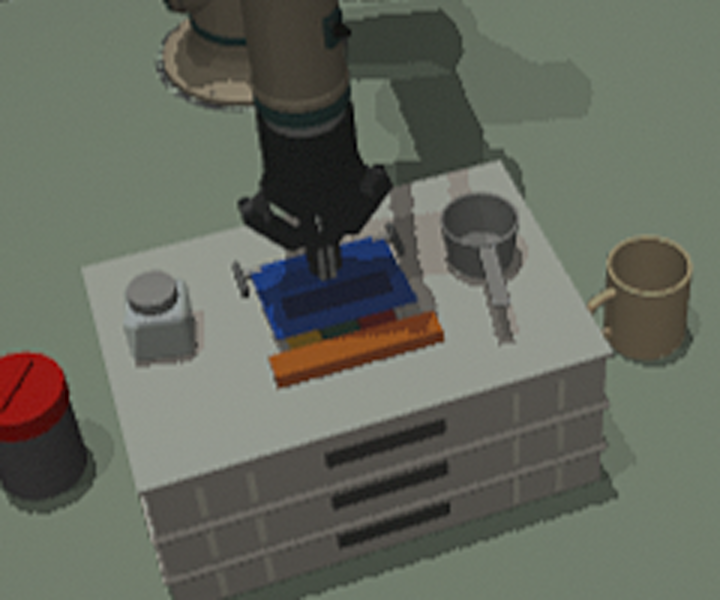

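The flap is nearly flat. Its free edge, around (275,330) to (415,300), has not reached the lip, and the fingertips are behind the step. Now I'll press down.

Run:
```python
from h import *
import cv2
hit=manip.servo_line(W(-31,0,165),v=15,max_force=8); st(f"hit={hit}"); manip.dwell(.3); st(); st()
d=get_image("scene")
cv2.imwrite("pics/s3.png",cv2.resize(d["color"][100:300,100:340,::-1],None,fx=3,fy=3,interpolation=cv2.INTER_CUBIC))
```

```text
hit=True 9.71 [-3.0120e+01 -6.0000e-02  1.7692e+02] F tier [-0.37  0.3   4.51]
 10.01 [-3.013e+01 -6.000e-02  1.769e+02] F tier [-1.7   1.02  5.32]
 10.01 [-3.013e+01 -6.000e-02  1.769e+02] F tier [-1.7   1.02  5.32]
```

View pics/s3.png

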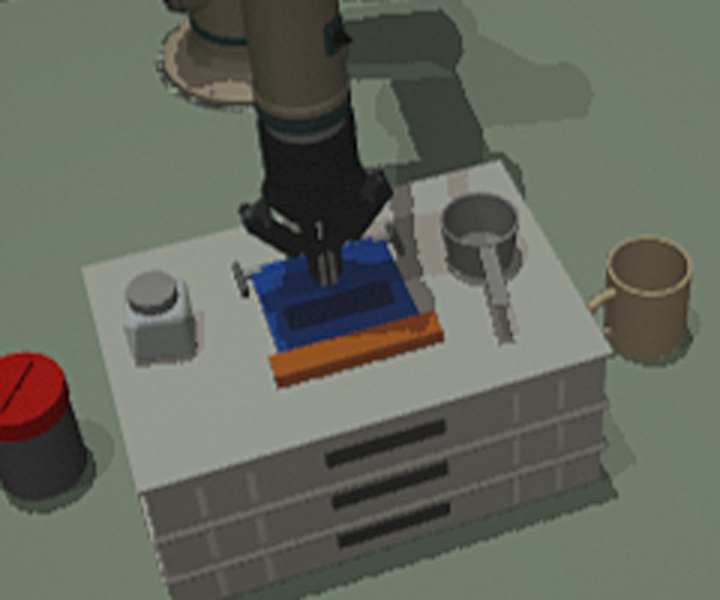

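The flap is flat: contact came at z = 176.9, against 177 expected. Its edge is just short of the lip, at about (280,348) to (418,315). I'll push in guarded steps while keeping the downward force.

Run:
```python
from h import *
import cv2
def fz(): return current_ft_force()[2]
z=176.6
x=-30.1
for k in range(30):
    x+=1.5
    f=np.array(current_ft_force())
    if f[2]<5: z-=0.3
    elif f[2]>12: z+=0.3
    hit=manip.servo_line(W(x,0,z),v=15,max_force=25)
    f=np.array(current_ft_force())
    st(f"{k} cx={x:.1f} z={z:.1f} hit={hit}")
    if hit or f@X<-22 or f[2]>30 or x>8: break
d=get_image("scene")
cv2.imwrite("pics/s4.png",cv2.resize(d["color"][100:300,100:340,::-1],None,fx=3,fy=3,interpolation=cv2.INTER_CUBIC))
```

```text
0 cx=-28.6 z=176.3 hit=False 10.31 [-2.9530e+01 -4.0000e-02  1.7685e+02] F tier [-2.24  0.02  6.39]
1 cx=-27.1 z=176.3 hit=False 10.56 [-2.8220e+01 -4.0000e-02  1.7686e+02] F tier [-2.34 -0.06  6.32]
2 cx=-25.6 z=176.3 hit=False 10.81 [-2.6750e+01 -3.0000e-02  1.7684e+02] F tier [-2.98 -0.2   6.53]
3 cx=-24.1 z=176.3 hit=False 11.06 [-2.5270e+01 -4.0000e-02  1.7682e+02] F tier [-2.29  0.03  7.35]
4 cx=-22.6 z=176.3 hit=False 11.31 [-2.3750e+01 -4.0000e-02  1.7686e+02] F tier [-1.94  0.51  6.88]
5 cx=-21.1 z=176.3 hit=False 11.56 [-2.2260e+01 -1.0000e-02  1.7686e+02] F tier [-1.93  0.28  6.79]
6 cx=-19.6 z=176.3 hit=False 11.81 [-2.0740e+01 -5.0000e-02  1.7687e+02] F tier [-2.4  -0.65  6.21]
7 cx=-18.1 z=176.3 hit=False 12.06 [-1.9260e+01 -2.0000e-02  1.7685e+02] F tier [-2.72 -0.47  6.26]
8 cx=-16.6 z=176.3 hit=False 12.31 [-1.7760e+01 -2.0000e-02  1.7684e+02] F tier [-2.59  0.55  7.09]
9 cx=-15.1 z=176.3 hit=False 12.56 [-1.6260e+01 -2.0000e-02  1.7684e+02] F tier [-3.29  0.36  6.07]
10 cx=-13.6 z=176.3 hit=False 12.81 [-1.4760e+01 -4.0000e-02  1.7686e+02] F tier [-1.87 -0.5   6.93]
[... 757 characters left out ...]
0e-02  1.7676e+02] F tier [-5.42 -0.06  8.08]
19 cx=-0.1 z=176.3 hit=False 15.06 [-2.6200e+00 -1.0000e-02  1.7673e+02] F tier [-4.26  0.56  8.24]
20 cx=1.4 z=176.3 hit=False 15.31 [ -1.1    0.   176.71] F tier [-5.12  0.4   7.23]
21 cx=2.9 z=176.3 hit=False 15.56 [4.2000e-01 1.0000e-02 1.7672e+02] F tier [-4.64  0.37  7.15]
22 cx=4.4 z=176.3 hit=False 15.81 [1.9400e+00 1.0000e-02 1.7665e+02] F tier [-3.65  0.6   8.15]
23 cx=5.9 z=176.3 hit=False 16.06 [3.5100e+00 1.0000e-02 1.7669e+02] F tier [-4.49  0.67  7.35]
24 cx=7.4 z=176.3 hit=False 16.31 [  5.02  -0.   176.67] F tier [-4.76 -0.19  7.32]
25 cx=8.9 z=176.3 hit=False 16.56 [ 6.5500e+00 -1.0000e-02  1.7666e+02] F tier [-4.2   0.09  7.45]
```

View pics/s4.png

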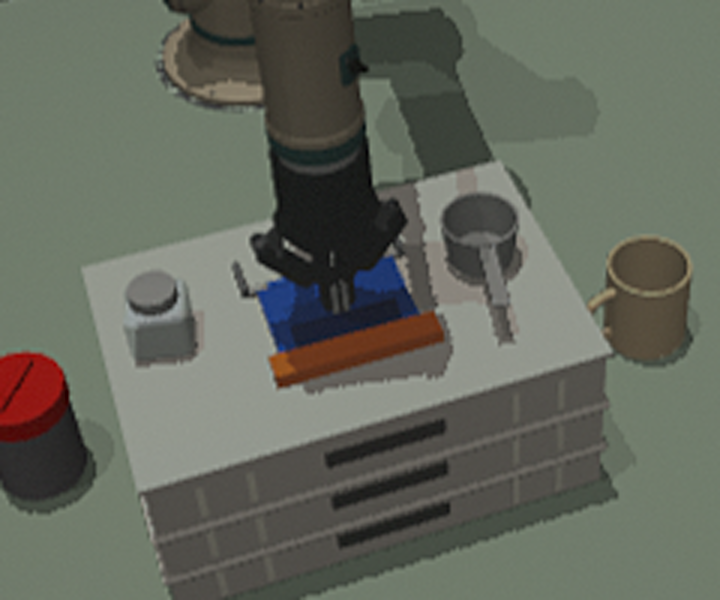

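The fingertip met the step wall at x ≈ -8 and the flap has been sliding since, about 14 mm so far. I'll keep going to the stop.

Run:
```python
from h import *
import cv2
x=8.9;z=176.3
for k in range(16):
    x+=1.5
    hit=manip.servo_line(W(x,0,z),v=15,max_force=25)
    f=np.array(current_ft_force())
    st(f"{k} cx={x:.1f} hit={hit}")
    if hit or f@X<-16 or f[2]>30: break
d=get_image("scene")
cv2.imwrite("pics/s5.png",cv2.resize(d["color"][100:300,100:340,::-1],None,fx=3,fy=3,interpolation=cv2.INTER_CUBIC))
```

```text
0 cx=10.4 hit=False 16.86 [ 8.0800e+00 -1.0000e-02  1.7663e+02] F tier [-3.91  0.73  7.51]
1 cx=11.9 hit=False 17.11 [8.8800e+00 4.0000e-02 1.7655e+02] F tier [-5.46  0.43  7.69]
2 cx=13.4 hit=False 17.36 [8.9200e+00 2.0000e-02 1.7643e+02] F tier [-7.7   0.23  9.45]
3 cx=14.9 hit=False 17.61 [8.9900e+00 1.0000e-02 1.7633e+02] F tier [-11.01  -0.73  10.17]
4 cx=16.4 hit=False 17.86 [9.040e+00 8.000e-02 1.762e+02] F tier [-13.56  -0.46  11.96]
5 cx=17.9 hit=False 18.11 [9.1100e+00 6.0000e-02 1.7611e+02] F tier [-16.82   0.32  13.53]
```

View pics/s5.png

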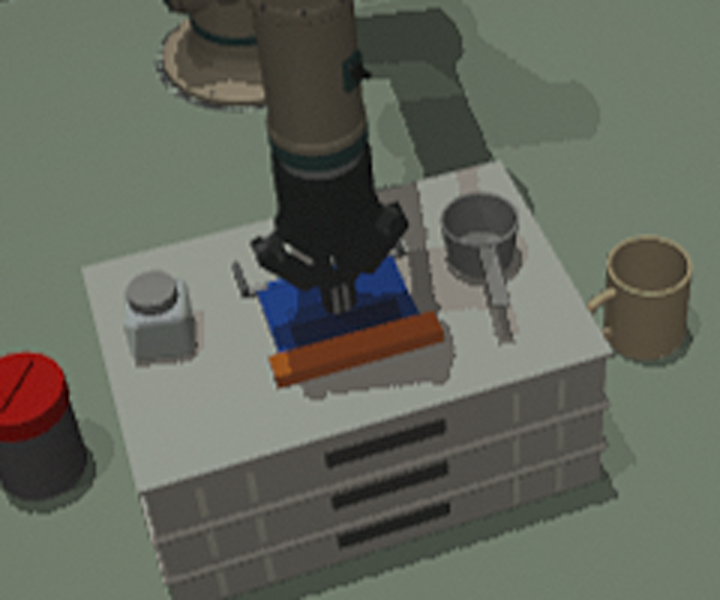

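It stopped hard at x ≈ 9.0 with about 17 N. The wall position implied by the finger front, x ≈ 18–20, matches a slide of 22 mm. I'll unload, lift straight up and check.

Run:
```python
from h import *
import cv2,pickle
manip.servo_line(W(9.5,0,176.5),v=15); st("unload")
manip.servo_line(W(8.5,0,195),v=30); st("up")
manip.servo_line(W(0,0,300),v=150)
manip.servo_line(W(-200,0,330),v=200); manip.dwell(.3); st("clear")
for n,(a,b,c_,d_) in {"scene":(140,280,120,310),"top":(105,245,215,405)}.items():
    d=get_image(n)
    cv2.imwrite(f"pics/{n}6.png",cv2.resize(d["color"][a:b,c_:d_,::-1],None,fx=4.2,fy=4.2,interpolation=cv2.INTER_CUBIC))
import fit
for n in("scene","top"):
  for S in (16,22):
    P=fit.w(fit.r.x,[(-4+S,-45,181),(-4+S,45,181),(-64+S,-69,175),(-64+S,69,175),(-64+S,-60,177),(-64+S,60,177)])
    o=(120,140) if n=="scene" else (215,105)
    print(n,S,((fit.proj(n,P)+.5-o)*4.2-.5).round(0).tolist())
```

```text
unload 18.87 [  8.85   0.   176.71] F tier [-2.17 -0.09  6.19]
up 19.63 [8.5200e+00 3.0000e-02 1.9497e+02] F tier [ 0.08  0.26 -0.68]
clear 21.94 [-1.9952e+02 -3.0000e-02  3.2964e+02] F tier [-0.44  0.22 -0.34]
scene 16 [[315.0, 283.0], [461.0, 243.0], [252.0, 233.0], [469.0, 175.0], [266.0, 227.0], [455.0, 176.0]]
scene 22 [[318.0, 290.0], [465.0, 249.0], [255.0, 240.0], [472.0, 181.0], [269.0, 233.0], [458.0, 183.0]]
top 16 [[485.0, 269.0], [329.0, 255.0], [516.0, 378.0], [277.0, 357.0], [502.0, 376.0], [293.0, 358.0]]
top 22 [[486.0, 259.0], [329.0, 245.0], [517.0, 367.0], [278.0, 346.0], [503.0, 366.0], [294.0, 347.0]]
```

View pics/scene6.png

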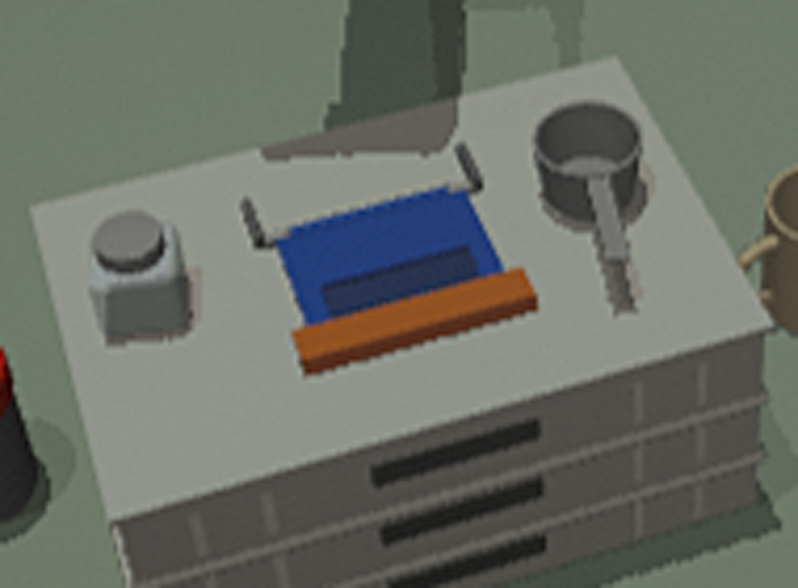

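View pics/top6.png

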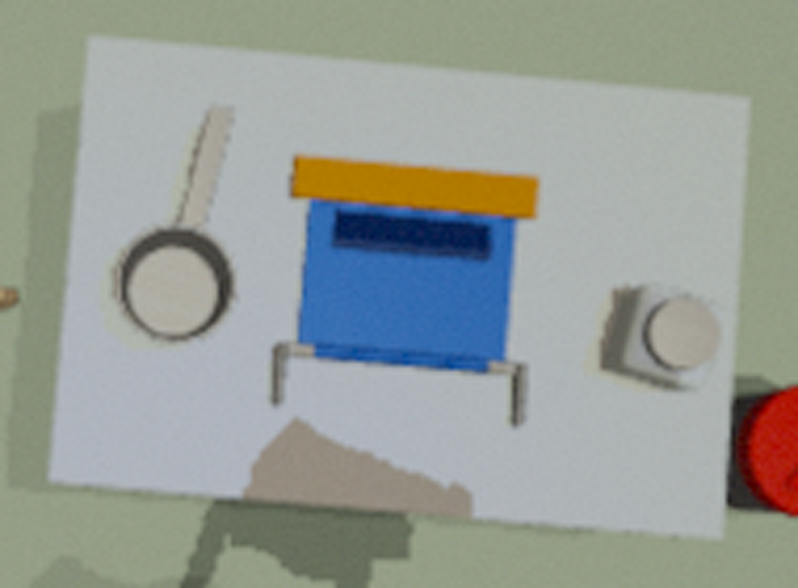

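The flap is flat under the lip with the pins at the front ends of the ear slots. The step wall is at (490,259) and (333,245) in the top crop, which matches the prediction for a 22 mm slide. The jar and cup have not moved. I'm handing in.

Run:
```python
from h import *
st();manip.finish_job()
```

```text
22.04 [-1.9973e+02  3.0000e-02  3.2977e+02] F tier [-0.28  0.76  0.1 ]
the job is handed in; nothing more can be done
```

The flap is folded flat and tucked fully under the orange lip. I handed the job in at about 22 s with the hand clear and the wrist force near zero. I used shut fingertips throughout, working only from the outer face with no pinching.

- **Fold and push:** I folded the flap along an arc about its hinge until it lay flat (fingertip contact at z = 176.9 mm, 177 expected). I then held it down with about 6–8 N and pushed against the step wall until it met a hard stop at about 17 N. By then the downward force had risen to about 13 N.
- **Last pictures:** With the hand clear, the flap stays flat under the lip. Its step wall matches the predicted position for a 22 mm slide, and the hinge pins are at the front of their slots. The jar and cup look unmoved, and so does what shows of the canister and mug at the picture edges.
- **One reading that disagreed:** From first contact with the step wall to the stop, the fingertip moved only about 16–17 mm, not 22 mm. The flap had probably already slid about 5 mm during the fold or first press. In the picture after pressing, its edge was still short of the lip, so it did go flat before it was tucked.

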